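Lift the hot lid off the warming pot with the lid lifter

ROBOT

A 6-joint arm with a two-finger parallel gripper is mounted at the origin on the work surface. World frame = base frame: x ahead of the robot, y to its left, z up, the work surface at z = 0. Lengths are in m, angles in rad, forces in N, time in s.
With the tool pointing down it reaches from about 0.375 to 0.9 m from the base axis. Payload 3.1 kg.
Tool frame: the origin (TCP) lies between the finger pads; the fingertips stand 25 mm ahead of it and the grasp point (between the pads) lies 6 mm ahead of it; z points along the fingers, y is the line along which they close (so a half turn about z gives the same grasp; the last joint's range is limited). The gripper opens to 87 mm and grips with 3 to 60 N. Pads are 19 mm wide; open, the fingers measure 117 mm over their backs; the gripper's body (75 mm by 190 mm) begins 51 mm behind the grasp point.
Start: joints at [0.955, 0.527, 1.433, -0, 1.181, -0.178], TCP at [0.265, 0.566, 0.248] pointing down, gripper open.
Joint ranges: [-3.08, 3.08], [-0.75, 2.2], [0.22, 2.44], [-1.43, 4.57], [0, 2.65], [-2.85, 2.85]. Speed limits (rad/s): [2.79, 2.79, 3.14, 3.14, 3.14, 3.14].

INTERFACE

Orientations are given as a unit quaternion [x, y, z, w].
In Python, from cell import ctrl gives the robot as it stands. Calls block until the motion is done:
- ctrl.goto(position, orientation): joint-space move of the TCP to a pose.
- ctrl.servo_line(position, rot=None, v=0.15): straight line of the TCP; rot=None keeps the orientation; v is the mean speed in m/s.
- ctrl.move_j(angles): joint-space move.
- ctrl.command_gripper(opening, force=None): finger opening in m; force is the grip in N (None keeps the last); returns when the fingers have stopped.
- ctrl.hold(seconds).
- ctrl.ik(position, orientation): joint angles nearest the present ones, or None.
- ctrl.camera(name): name is "side" or "top" or "wrist"; returns (picture, depth): 400x640x3 uint8, blue, green, red; 400x640 float32, m along the optical axis (not along the pixel's ray), 0 where there is no reading.
- ctrl.camera_model(name): a dict with "intrinsics" (3x3 intrinsics, pixels), "dist_coeffs" ([k1, k2, p1, p2, k3] as OpenCV has them; the pictures are not rectified), "position" and "attitude" of the camera in the world. Camera axes: x right, y down, z forward; pixel columns grow to the right and rows downward; lengths in m; the calibration is good to about 2 mm. A picture is of the moment at which its call begins: read the wrist's pose just before it. camera_model takes no time and is no camera call; for the wrist camera it gives the pose at the moment of the call.
A pose or a line that the arm cannot do raises ctrl.MotionError and nothing moves.
- ctrl.job_done(): hands the job in; it is judged then, once.
Readings, each from a call of its own:
- ctrl.read_t(): time.
- ctrl.read_joint_pos(): joint angles.
- ctrl.read_joint_velocities(): joint speeds.
- ctrl.read_joint_torque(): joint torques, N m.
- ctrl.read_position(): TCP position.
- ctrl.read_eef_rot(): TCP orientation.
- ctrl.read_force(): force on the tool from outside, world axes, zero at the start.
- ctrl.read_wrist_torque(): the same for the moment, N m.
- ctrl.read_opening(): finger opening in m.
- ctrl.read_gripper_force(): force on a finger pad.
Only numpy, scipy, OpenCV 4.12 (cv2) and the standard library are available. Lean on these libraries where they do the work, as an engineer would, in place of code of your own. Each camera call takes 0.05 s, during which the arm holds its last target. There are 200 camera calls.

TASK

The lid on the warming pot is hot: pick up the lid lifter, hook it under the lid's loop handle, and lift the lid off, keeping it level. Set the lid down gently on the round cork mat, wholly on the mat, then draw the lifter out and stand it upright on the table again, clear of the lid. Touch the lid with nothing but the lifter, and leave the teacup where it is.

Things in the scene. Friction and masses are not known exactly. Their poses are not given: they have to be found in the camera images.
- lifter: C-shaped steel lid lifter, loose, 0.22 kg, standing on its foot near the robot. Origin: centre of foot underside; z up, x to the foot's free tip, within 0.4 rad of world +x. Foot 64 (x) by 30 by 6 mm, lip at x 26-32 up to z 12. Back plate x -32 to -26; top arm z 52-60 over the foot. On it, above the origin, an upright wooden grip 22 (x) by 18 (y) mm, z 60-112: pinch it from above across y.
- lid: Loose steel lid, 0.2 kg, on a fixed pot (rim 75 mm high). Origin: underside centre, starts at z 70 mm; z up, x within 0.5 rad of world +x. Plug 104 mm wide (z 0-5) sits loosely in the pot; flange 132 mm wide (z 5-10). Loop of 8 mm bar over the centre: legs at y -36 and 36, straight top bar along y at z 44 mm; opening, passed along x, 64 mm wide, z 10 to 40. Hangs level if borne mid-bar.
- mat: Round cork mat, fixed on the table, 180 mm across, 6 mm thick; origin: centre of its underside. The mat, the pot (164 mm over its ears, on a black warming plate) and a smaller steel pot that has a round knob instead of a loop (100 mm across, 106 mm high, not wanted) stand side by side in any order, beyond the lifter.
- teacup: White ceramic teacup, loose, 74 mm across, 60 mm high, at the far side of the table beyond the pots and the mat, where a low steel ashtray stands too. Origin: centre of its underside. Not to be moved.
Not all that is in view belongs to the job. Leave any black or green look-alike of the lifter alone. Leave any purple or yellow look-alike of the lid alone.

How it is judged:
On the way:
1. the lid is raised 40 mm or more above the pot, hanging level (within 14 degrees) on the lifter (height (world z) of lid above 0.11 m and contact force between lifter and lid above 0.5 N and angle between lid's own z axis and vertical below 0.25 rad), for 0.3 s.
At the end, for the whole second after the job is handed in: The lid lies flat on the cork mat, its centre within 25 mm of the mat's centre (its flange then lies wholly over the mat), and the lifter stands upright on its foot on the table, not touching the lid; both are at rest (horizontal distance between lid and mat below 0.025 m and z of lid in the frame of mat below 0.012 m and angle between lid's own z axis and vertical below 0.1 rad and linear speed of each of lid, lifter below 0.03 m/s and angle between lifter's own z axis and vertical below 0.15 rad and height (world z) of lifter below 0.012 m and contact force between lifter and lid below 0.05 N).
It fails at once if the robot touches the hot lid (contact force between any of the fingers, the arm and lid above 0.5 N).
It fails at once if the lid tips by more than 20 degrees (angle between lid's own z axis and vertical above 0.35 rad).
It fails at once if the lid is dropped or slammed onto the mat (faster than 0.4 m/s within 20 mm of the table) (z of lid in the frame of mat below 0.02 m and linear speed of lid above 0.4 m/s).
It fails at once if the teacup is moved by more than 30 mm (distance of teacup from where it was at the start of the episode above 0.03 m).
It also fails if it takes over 67 s, if anything falls off the work surface, if the arm or the gripper's body presses on something with over 40 N, if the wrist force passes 120 N, or if a joint passes its speed limit or range.

## Working session

There is one attempt and no reset: what is moved stays moved. The work goes in short steps, each a Python script; the robot and the scene stay as the last script left them, time stands still between calls to the robot, and variables do not carry over. Pictures are saved under pics/ and viewed, at most 10 in all, crops included, and the job is handed in when it is done.

```bash
ls; mkdir -p pics; cat > h.py <<'E'
import numpy as np, cv2
from scipy.spatial.transform import Rotation as R
from cell import ctrl
def att(m):
    a=np.array(m["attitude"],float)
    return a if a.shape==(3,3) else R.from_quat(a).as_matrix()
def cloud(d,m):
    "world xyz of every pixel"
    K=np.array(m["intrinsics"]);h,w=d.shape
    uv=np.stack(np.meshgrid(np.arange(w),np.arange(h)),-1).reshape(-1,1,2).astype(np.float64)
    n=cv2.undistortPointsIter(uv,K,np.array(m["dist_coeffs"],float),None,None,(3,40,1e-9)).reshape(h,w,2)
    P=np.dstack([n,np.ones((h,w))])*d[...,None]
    return P@att(m).T+np.array(m["position"])
E
python3 - <<'E'
from h import *
for n in("top","side"):
    m=ctrl.camera_model(n);print(n,m)
    p,d=ctrl.camera(n);cv2.imwrite(f"pics/{n}0.png",p);np.savez(f"{n}0.npz",p=p,d=d,X=cloud(d,m))
print(ctrl.read_t(),ctrl.read_eef_rot())
E
```

```text
pics
top {'intrinsics': array([[497.44029725,   0.        , 315.36811412],
       [  0.        , 497.44029725, 192.00077266],
       [  0.        ,   0.        ,   1.        ]]), 'dist_coeffs': array([-0.13112766,  0.        ,  0.        ,  0.        ,  0.        ]), 'position': array([0.35570444, 0.02923111, 1.22964636]), 'attitude': array([ 0.70679513, -0.70203319,  0.0640618 , -0.05904342])}
side {'intrinsics': array([[371.79489984,   0.        , 319.52740775],
       [  0.        , 371.79489984, 197.86976028],
       [  0.        ,   0.        ,   1.        ]]), 'dist_coeffs': array([-0.03481275,  0.        ,  0.        ,  0.        ,  0.        ]), 'position': array([ 0.2846962 , -0.66331711,  0.74383438]), 'attitude': array([ 0.89607825, -0.17055328,  0.078465  , -0.40224197])}
0.1 [ 2.17171142e-01  9.76133079e-01 -8.74226854e-04 -3.77728434e-04]
```

View pics/top0.png

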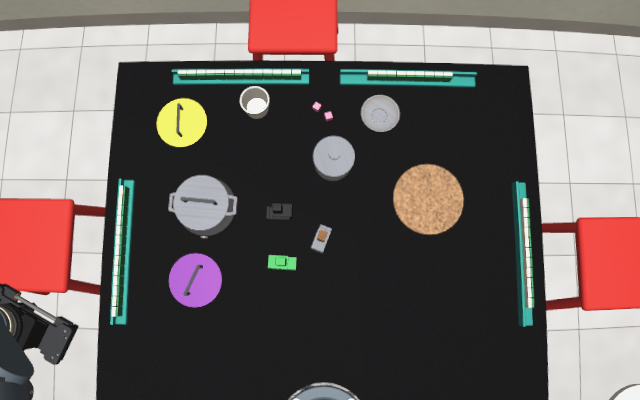

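View pics/side0.png

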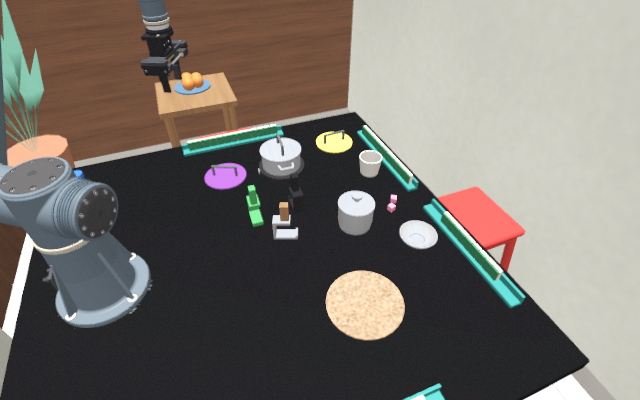

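Top view: the steel lifter with a brown grip is at (321,238); the black one at (280,211) and the green one at (282,262) are look-alikes. The lid with the loop is on the pot at (202,203), and the yellow (181,122) and purple (195,280) lids are decoys. The mat is at (428,199), the knob pot at (333,157) and the cup at (255,101). The side view shows the same: lifter at (285,222), pot at (281,157), mat at (365,303). Next I'll measure and confirm with one crop.

```bash
python3 - <<'E'
from h import *
t=np.load("top0.npz");s=np.load("side0.npz");np.set_printoptions(precision=4,suppress=True)
def box(z,u0,u1,v0,v1,zlo,zhi):
    X=z["X"][v0:v1,u0:u1].reshape(-1,3);c=z["p"][v0:v1,u0:u1].reshape(-1,3).astype(int)
    k=(X[:,2]>zlo)&(X[:,2]<zhi);return X[k],c[k]
def rep(n,P):
    if len(P)<3: print(n,len(P));return
    r=cv2.minAreaRect((P[:,:2]*1000).astype(np.float32));c,rad=cv2.minEnclosingCircle((P[:,:2]*1000).astype(np.float32))
    print(n,len(P),"med",np.median(P,0),"rect",np.round(r[0],1),np.round(r[1],1),round(r[2],1),"circ",np.round(c,1),round(rad,1))
for nm,z,L,l,m in(("top",t,(305,338,220,258),(165,240,170,240),(385,470,155,240)),("side",s,(268,304,198,245),(255,307,130,180),(320,410,265,342))):
    for lo,hi in((.003,.02),(.045,.065),(.1,.125)): rep(nm+f" lifter {lo}",box(z,*L,lo,hi)[0])
    for lo,hi in((.07,.09),(.104,.125)): rep(nm+f" lid {lo}",box(z,*l,lo,hi)[0])
    X,c=box(z,*m,-.01,.03); rep(nm+" mat",X[c.min(1)>55])
    X,c=box(z,*L,.06,.13);k=(c[:,2]-c[:,0]>40);rep(nm+" grip",X[k])
p=t["p"];cv2.imwrite("pics/crop1.png",np.hstack([cv2.resize(p[165:245,160:240],(400,400),interpolation=2),cv2.resize(p[200:270,265:335],(400,400),interpolation=2)]))
E
```

```text
top lifter 0.003 175 med [0.4737 0.0016 0.0047] rect [455.4   6.6] [91.4 79.2] 0.4 circ [454.6   6.6] 57.9
top lifter 0.045 171 med [0.44   0.0124 0.0597] rect [447.5   9.7] [29.9 45.9] 69.5 circ [447.7   9.8] 26.8
top lifter 0.1 80 med [0.4565 0.0064 0.1119] rect [456.    6.3] [17.9 21.8] 70.2 circ [456.1   6.8] 12.9
top lid 0.07 2230 med [0.5281 0.2914 0.08  ] rect [532.  292.5] [129.3 129.1] 55.2 circ [530.9 292.3] 66.4
top lid 0.104 123 med [0.5332 0.291  0.1168] rect [533.3 292.5] [78.4  8.1] 85.1 circ [533.  292.5] 39.2
top mat 3950 med [ 0.5556 -0.2619  0.0061] rect [ 557.7 -264.1] [181.2 180.8] 88.9 circ [ 557.3 -264.7] 92.3
top grip 75 med [0.4543 0.0064 0.1118] rect [454.8   6.6] [16.5 19.8] 70.7 circ [454.7   7.1] 11.8
side lifter 0.003 447 med [0.4675 0.0165 0.0064] rect [472.6  58.5] [187.8 101.2] 74.2 circ [475.2  57.7] 100.4
side lifter 0.045 167 med [0.4427 0.0076 0.0601] rect [473.3  45.6] [130.   49.8] 52.3 circ [476.3  43.3] 68.4
side lifter 0.1 76 med [0.454  0.0026 0.1122] rect [454.2   7.1] [17.8 21.1] 73.6 circ [454.2   6.4] 13.0
side lid 0.07 798 med [0.5266 0.2838 0.0817] rect [532.1 293.5] [131.7 130.2] 50.4 circ [532.7 293.5] 68.6
side lid 0.104 99 med [0.5257 0.2522 0.1137] rect [523.5 214.5] [229.9  18.2] 87.1 circ [526.8 214.3] 115.0
side mat 4406 med [ 0.5535 -0.2693  0.0065] rect [ 557.8 -260.1] [184.  182.3] 32.5 circ [ 558.8 -259.7] 93.7
side grip 168 med [0.4538 0.0011 0.0968] rect [454.7   6.7] [18.4 21.9] 70.8 circ [454.3   6.3] 13.0
```

View pics/crop1.png

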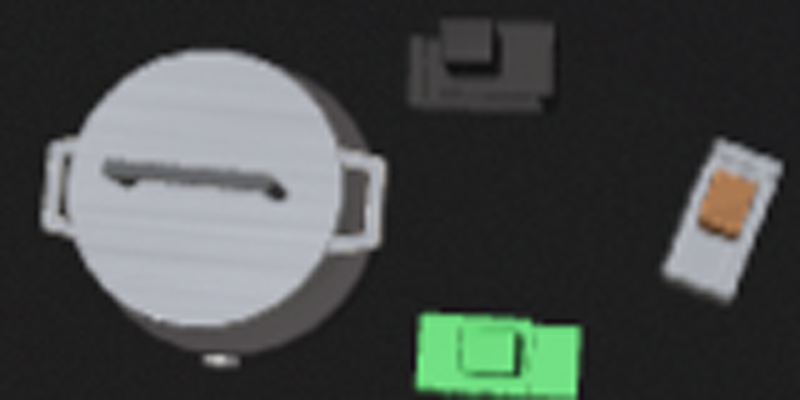

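The crop confirms the one with the brown grip and steel body (right) as the lifter, its lip at upper right, and the grey lid on the eared pot with the bar running nearly along y. Both views agree: grip at (0.455, 0.0066) with its top at 0.112 and yaw −0.343, lid at (0.532, 0.2925) with flange 0.080, bar top 0.117 and yaw −0.085, mat at (0.5577, −0.262). These match the given sizes, so I'll grasp.

```bash
cat >> h.py <<'E'
GZ=0.093   # TCP height over the lifter's origin
def quat(yaw): return (R.from_euler("z",yaw+np.pi)*R.from_euler("x",np.pi)).as_quat()
def lift(x,y,z,yaw,v=0.15): ctrl.servo_line([x,y,z+GZ],quat(yaw),v=v)
np.set_printoptions(precision=4,suppress=True)
E
python3 - <<'E'
from h import *
x,y,w=.4550,.0066,-.343
ctrl.command_gripper(.05,force=45)
ctrl.goto([x,y,.23],quat(w)); print(ctrl.read_joint_pos(),ctrl.read_t())
lift(x,y,0,w,.1)
print(ctrl.read_force()); ctrl.command_gripper(0,force=45)
print(ctrl.read_opening(),ctrl.read_gripper_force(),ctrl.read_force())
lift(x,y,.13,w,.12); ctrl.hold(.3)
print(ctrl.read_force(),ctrl.read_wrist_torque(),ctrl.read_t())
for n in("side","wrist"):
    m=ctrl.camera_model(n);p,d=ctrl.camera(n);np.savez(n+"1.npz",p=p,d=d,X=cloud(d,m));cv2.imwrite(f"pics/{n}1.png",p)
print(ctrl.read_position(),R.from_quat(ctrl.read_eef_rot()).as_matrix()[:,1])
X=np.load("side1.npz")["X"];k=(np.abs(X[...,0]-x)<.06)&(np.abs(X[...,1]-y)<.05)&(X[...,2]>.12)&(X[...,2]<.2)
P=X[k];ax=np.array([np.cos(w),np.sin(w)]);u=(P[:,:2]-[x,y])@ax
for lo,hi in((-.05,-.02),(-.02,.02),(.02,.05)):
    q=P[(u>lo)&(u<hi)]; print(lo,len(q),np.percentile(q[:,2],[1,5,50,95]))
print(np.percentile(u,[1,99])); f=P[P[:,2]<.14];print(np.percentile((f[:,:2]-[x,y])@ax,[1,99]))
v,uu=np.where(k);print(v.min(),v.max(),uu.min(),uu.max());p=np.load("side1.npz")["p"]
cv2.imwrite("pics/crop2.png",cv2.resize(p[v.min()-40:v.max()+20,uu.min()-30:uu.max()+30],None,fx=4,fy=4,interpolation=2))
E
```

```text
[-0.2307  0.3271  1.8638  0.0002  0.9504 -1.4595] 3.1167
[0.553  0.5843 0.7303]
0.017795337206527876 44.935232126154006 [0.4984 0.4153 0.8607]
[ 0.2759  0.7378 -1.754 ] [0.0128 0.0016 0.0583] 6.825
[0.455  0.0066 0.2228] [ 0.3363  0.9418 -0.0001]
-0.05 137 [0.1327 0.1356 0.166  0.1916]
-0.02 256 [0.1321 0.1341 0.1376 0.1917]
0.02 56 [0.1318 0.1331 0.1392 0.1438]
[-0.0322  0.0306]
[-0.0296  0.0299]
177 202 267 295
```

View pics/crop2.png

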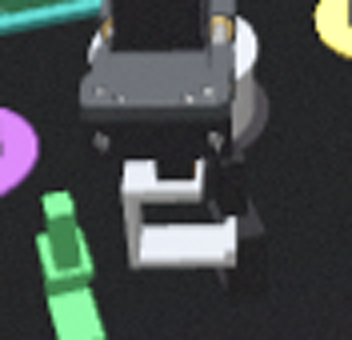

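The lifter hangs level and undisturbed in the gripper (foot in the crop at about (185,245), in line with its top arm). Now to hook the lid.

```bash
python3 - <<'E'
from h import *
L=np.array([.5322,.2925]);w=-.085;ax=np.array([np.cos(w),np.sin(w)])
a=L-.1*ax
lift(*a,.16,w,.2); lift(*a,.087,w,.12)
ctrl.hold(.2);f0=ctrl.read_force();print(f0,ctrl.read_t())
m=ctrl.camera_model("side");p,d=ctrl.camera("side");cv2.imwrite("pics/s2.png",p)
X=cloud(d,m);k=(np.abs(X[...,0]-a[0])<.05)&(np.abs(X[...,1]-a[1])<.04)&(X[...,2]>.08)&(X[...,2]<.15)
print("lifter z low",np.percentile(X[k][:,2],[1,5]))
lift(*L,.087,w,.06); ctrl.hold(.2);f1=ctrl.read_force();print("inserted",f1-f0)
cs=[]
for z in(.098,.101,.104,.107):
    lift(*L,z,w,.03);ctrl.hold(.1);print(z,ctrl.read_force()-f0)
p,d=ctrl.camera("side");cv2.imwrite("pics/s3.png",cv2.resize(p[100:200,220:340],None,fx=5,fy=5,interpolation=2));print(ctrl.read_t())
E
```

```text
[-0.0636  0.2625 -2.0227] 9.5167
lifter z low [0.0805 0.0813]
inserted [ 0.0853 -0.7036 -0.1015]
0.098 [-0.2538 -1.0109 -0.3247]
0.101 [-0.6086  0.0692  0.3789]
0.104 [-0.7341  0.1304 -0.2643]
0.107 [ 0.2577 -0.4566 -2.1613]
13.3
```

View pics/s3.png

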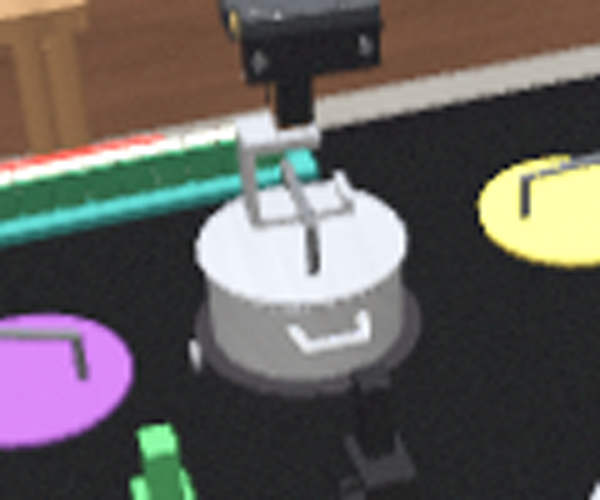

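The crop shows the foot through the loop, with the bar at (300,195) midway between back plate and lip; the 2 N load shows the lid is borne. I'll lift slowly and check the tilt.

```bash
cat >> h.py <<'E'
def flange(cam,c,z):
    "plane of the lid's flange top near height z"
    m=ctrl.camera_model(cam);p,d=ctrl.camera(cam);X=cloud(d,m)
    k=(np.hypot(X[...,0]-c[0],X[...,1]-c[1])<.09)&(np.abs(X[...,2]-z)<.012)
    P=X[k];q=P.mean(0);n=np.linalg.svd(P-q,full_matrices=False)[2][2];n*=np.sign(n[2])
    cc,r=cv2.minEnclosingCircle((P[:,:2]*1000).astype(np.float32))
    print(cam,len(P),"normal",n,"z",np.median(P[:,2]),"circle mm",np.array(cc),r)
    return p
E
python3 - <<'E'
from h import *
L=np.array([.5322,.2925]);w=-.085
lift(*L,.135,w,.03);ctrl.hold(.3);print(ctrl.read_force());flange("side",L,.11)
lift(*L,.205,w,.05);ctrl.hold(.6);print(ctrl.read_force(),ctrl.read_wrist_torque())
p=flange("side",L,.18);flange("top",L,.18);cv2.imwrite("pics/s4.png",p[60:220,180:400]);print(ctrl.read_t())
E
```

```text
[ 0.2882 -0.0233 -4.056 ]
side 658 normal [ 0.0062 -0.009   0.9999] z 0.11236105721650336 circle mm [532.9939 292.5918] 68.49260711669922
[-0.2342  0.0756 -4.6347] [ 0.0511 -0.0292  0.0099]
side 650 normal [-0.0011  0.0201  0.9998] z 0.18127250630323127 circle mm [530.261  291.5273] 67.13956451416016
top 727 normal [0.0117 0.0013 0.9999] z 0.18101135653496003 circle mm [516.3374 270.0134] 57.31161880493164
16.9833
```

Level (under 0.02 rad) and 100 mm up. Next, carry it to the mat.

```bash
python3 - <<'E'
from h import *
M=np.array([.5577,-.262]);w=-.085
lift(*M,.205,w,.12);ctrl.hold(.8);flange("side",M,.18)
lift(*M,.10,w,.06);ctrl.hold(.4);p=flange("side",M,.076)
print(ctrl.read_force(),ctrl.read_t())
cv2.imwrite("pics/s5.png",cv2.resize(p[200:360,270:450],None,fx=4,fy=3.7,interpolation=2)[:590])
E
```

```text
side 2066 normal [ 0.002  -0.0061  1.    ] z 0.1818272164967245 circle mm [ 558.7944 -261.0654] 66.7939453125
side 1752 normal [ 0.001  -0.0085  1.    ] z 0.0767145283585095 circle mm [ 558.0884 -261.3092] 66.58281707763672
[-0.2174 -0.045  -5.0489] 24.9583
```

View pics/s5.png

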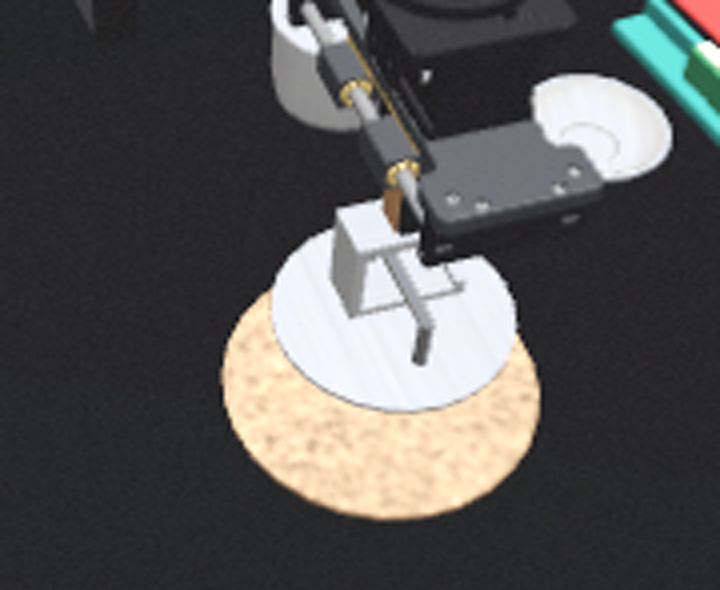

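The lid hangs level in the crop, disc centre around (395,315), above the mat at about (380,395). The measured lid centre (0.558, −0.261) is within 1 mm of the mat's. Lower, withdraw and stand the lifter back where it was.

```bash
python3 - <<'E'
from h import *
M=np.array([.5577,-.262]);w=-.085;ax=np.array([np.cos(w),np.sin(w)])
lift(*M,.046,w,.06);lift(*M,.036,w,.02);ctrl.hold(.2);print(ctrl.read_force())
lift(*M,.025,w,.02);ctrl.hold(.3);print(ctrl.read_force());flange("side",M,.016)
lift(*(M-.05*ax),.025,w,.04);print(ctrl.read_force())
lift(*(M-.115*ax),.025,w,.06);flange("side",M,.016);print(ctrl.read_t())
lift(*(M-.115*ax),.14,w,.15)
x,y,w=.4550,.0066,-.343
lift(x,y,.12,w,.15);lift(x,y,.015,w,.1);ctrl.hold(.2);f0=ctrl.read_force();print("f0",f0)
for i in range(10):
    z=.004-.001*i;lift(x,y,z,w,.02);f=ctrl.read_force()
    if f[2]-f0[2]>2: break
print(z,f,ctrl.read_t())
E
```

```text
[-0.5326  0.4914 -2.5405]
[-0.5759 -0.3455 -2.3795]
side 3097 normal [-0.0155 -0.0168  0.9997] z 0.008611210971874894 circle mm [ 557.0344 -262.2477] 89.8702163696289
[ 0.2866 -0.3813 -2.343 ]
side 3430 normal [ 0.0005 -0.0325  0.9995] z 0.014908458479376552 circle mm [ 557.6384 -262.1117] 89.86675262451172
30.5917
f0 [ 0.4739  0.1247 -2.1808]
-0.001 [-0.0189 -0.571   9.001 ] 36.7417
```

Contact found at z ≈ −0.001. Release, back off and look.

```bash
python3 - <<'E'
from h import *
x,y,w=.4550,.0066,-.343
lift(x,y,-.0003,w,.02);ctrl.command_gripper(.05);ctrl.hold(.3)
lift(x,y,.13,w,.1)
ctrl.goto([.40,.25,.35],quat(w));ctrl.hold(.3)
flange("side",[.5577,-.262],.024)
a,d=ctrl.camera("top");b,e=ctrl.camera("side")
X=cloud(d,ctrl.camera_model("top"));k=(np.hypot(X[...,0]-.5577,X[...,1]+.262)<.12)
for lo,hi in((.0115,.025),(.045,.07)):
    P=X[k&(X[...,2]>lo)&(X[...,2]<hi)];print(np.median(P,0),cv2.minEnclosingCircle((P[:,:2]*1000).astype(np.float32)))
k=np.hypot(X[...,0]-x,X[...,1]-y)<.03
for lo,hi in((.1,.125),(.055,.065)):
    P=X[k&(X[...,2]>lo)&(X[...,2]<hi)];print(len(P),np.median(P,0),P[:,2].std(),cv2.minAreaRect((P[:,:2]*1000).astype(np.float32)))
cv2.imwrite("pics/end.png",np.hstack([cv2.resize(a[140:290,290:480],(400,316)),cv2.resize(b[150:350,200:420],(400,316))]));print(ctrl.read_t())
E
```

```text
side 2220 normal [-0.0023 -0.0051  1.    ] z 0.01664930573376966 circle mm [ 558.8215 -261.1227] 66.88655090332031
[ 0.5554 -0.2606  0.0163] ((555.1423950195312, -262.0660400390625), 85.36869812011719)
[ 0.5596 -0.265   0.0535] ((558.0202026367188, -261.6884460449219), 40.14992141723633)
79 [0.4547 0.0063 0.1122] 0.0025338172713498504 ((455.93487548828125, 5.896481037139893), (17.12308692932129, 21.64508628845215), 71.78597259521484)
156 [0.4404 0.0123 0.0602] 0.001985503364196511 ((447.9449462890625, 8.668573379516602), (29.872188568115234, 44.832218170166016), 69.95198059082031)
41.1167
```

View pics/end.png

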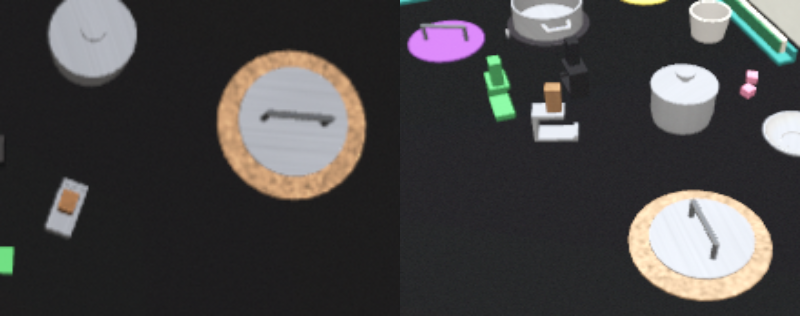

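The lid lies flat and centred on the mat (left view (293,120), right view (702,238)). The lifter stands upright at (67,207) and (555,115), well clear of it, and the cup has not moved.

```bash
python3 -c "
from cell import ctrl
print(ctrl.job_done())"
```

```text
the job is handed in; nothing more can be done
None
```

I handed the job in after about 41 s: the lid lies flat on the cork mat, about 1 mm off centre, the lifter stands upright back where it started, and the teacup looks unmoved; no verdict came back.

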